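# Shut the bread box

## Robot

A 6-joint arm with a two-finger parallel gripper is mounted at the origin on the work surface. World frame = base frame: x ahead of the robot, y to its left, z up, the work surface at z = 0. Lengths are in m, angles in degrees, forces in N, time in s.
With the tool pointing down it reaches from about 0.375 to 0.9 m from the base axis. Payload 3.1 kg.
Tool frame: the origin (TCP) lies on the centre line of the jaws, within the pads' length; the fingertips stand finger_overhang ahead of it and the grasp point (between the pads) lies 5 mm behind it (finger_overhang is the distance from the TCP to the fingertips, in m); z points along the fingers, y is the line along which they close (so a half turn about z gives the same grasp; the last joint's range is limited). The gripper opens to 87 mm and grips with 3 to 60 N. Pads are 19 mm wide; open, the fingers measure 117 mm over their backs; the gripper's body (75 mm by 190 mm) begins 51 mm behind the grasp point.
Start: joints at [-80.873, 30.224, 82.088, -0, 67.689, -10.227], TCP at [0.207, -0.59, 0.237] pointing down, gripper open.
Joint ranges: [-176.69, 176.69], [-43.24, 126.21], [12.49, 139.97], [-82, 262], [0, 151.66], [-163.58, 163.58]. Speed limits (degrees/s): [159.86, 159.86, 180, 180, 180, 180].

## Interface

Orientations are given as a 3x3 rotation matrix whose columns are the frame's x, y, z axes.
In Python, from rig import read_state, capture, calibration, hand_in, finger_overhang gives the robot as it stands.
- The arm moves only by the tool send_rows, never from a script. Its argument "plan" is a list of rows, each a list of 5 numbers: the closure in counts, from 0 (fully open) to 255 (shut), then the shift along the tool's x, y, z in m, then the turn about the tool's z in rad. A call has 1 to 20 rows; each row shifts and turns the commanded pose from where the row before left it, along the tool's axes as they then stand; what a row does not reach is not made up. A row lasts 1/12 s, in which the tool goes at most 41.7 mm and 7.16 degrees, less where a joint would pass 70% of its speed; a pose out of reach is approached as far as the arm can. A call is refused whole if a number of a shift passes 0.0417 or a number of a turn 0.125, either way. A call with a gripper value outside its range is refused whole. The fingers move at their own pace and stop on an object; the grip force is fixed at half the most. Time passes only in rows, so rows that do not move let the fingers close. It gives the time, the measured TCP pose, the force, the opening and the grip force at its end, in the units of the state.
- read_state(): the state, without advancing time (a new reading comes with each control period).
- capture(name): name is "scene" or "top"; returns (picture, depth): 384x512x3 uint8, blue, green, red; 384x512 float32, m along the optical axis (not along the pixel's ray), 0 where there is no reading.
- calibration(name): a dict with "fx", "fy", "cx", "cy" (pixels), "xyz" and "rotation" of the camera in the world. Camera axes: x right, y down, z forward; pixel columns grow to the right and rows downward; lengths in m; the calibration is good to about 2 mm. A picture is of the moment at which its call begins. calibration takes no time and is no camera call.
- hand_in(): hands the job in; it is judged then, once.
The state is a dict: "time_s": time; "joint_positions": joint angles; "qvel": joint speeds; "tau": joint torques, N m; "position": TCP position; "tcp_rot": TCP orientation; "force": force on the tool from outside, world axes, zero at the start; "moment": the same for the moment, N m; "opening": opening from 0.0 (shut) to 1.0 (fully open); "grasp_force": force on a finger pad.
Only numpy, scipy, OpenCV 4.12 (cv2) and the standard library are available. Lean on these libraries where they do the work, as an engineer would, in place of code of your own. Each camera call takes 0.05 s, during which the arm holds its last target. There are 200 camera calls.

## Task

Two wooden boxes stand on the kitchen worktop with their hinged lids up, leaning back: a larger bread box with a loaf in it and a smaller tea box. Push the bread box's lid from behind past upright and let it drop shut by its own weight, so that it ends fully closed. Leave the tea box's lid open.

Things in the scene. Friction and masses are not known exactly. Their poses are not given: they have to be found in the camera images.
- bread_box: The larger dark wooden box, fixed: 170 mm deep (its x), 220 long (y), 125 high, a loaf inside. Origin: centre of the underside; z up, -x its front (yaw within 65 degrees). Lid: flat board 220 long, 12 thick, hinged on the top of the far wall (axis along y at x = +85 mm, z = 125), reaching 182 mm from it. At first its free edge is some 300 mm up and 60 mm beyond (+x of) the hinge.
- bread_lid (a joint): Hinge angle of the bread box's lid, rad: 0 shut flat on the box, 1.57 upright, 1.9 leaning back against its stop, where it rests at the start. The lid weighs about 0.35 kg; the hinge is free, slightly damped: the lid falls back open above about 1.6 and falls shut below about 1.5, in about half a second.
- tea_box: The smaller box of the same wood, fixed: 120 mm deep (its x), 150 long (y), 80 high, paper tea packets inside. Origin: centre of the underside; z up, -x its front. Its lid (150 long, 8 thick, reaching 128 mm from the hinge at x = +60 mm, z = 80) leans back open in the same way, its free edge about 200 mm up.
- tea_lid (a joint): Hinge angle of the tea box's lid, rad: 0 shut, 1.57 upright, 1.9 leaning back against its stop, where it rests at the start and must stay.
Things that resemble listed ones, but are neither listed nor needed, are in the scene too. What is shaped like the tea_box but red or yellow is not meant.

How it is judged (in metres and radians):
On the way:
1. the bread box's lid, pushed past upright, is falling shut by itself: between 1.25 and 0.15 rad with the robot not touching it (value of joint bread_lid between 0.15 and 1.25 rad and contact force between each of the fingers, the arm and bread_box below 0.1 N), for 0.06 s.
At the end, for the whole second after the job is handed in: The bread box's lid lies shut (within 0.1 rad) and at rest, having fallen shut untouched; the tea box's lid is still open (above 1.7 rad) (value of joint bread_lid below 0.1 rad and velocity of joint bread_lid between -0.1 and 0.1 rad/s and value of joint tea_lid above 1.7 rad).
It fails at once if the tea box's lid is pushed up from its stop (below 1.7 rad) (value of joint tea_lid below 1.7 rad).
It also fails if it takes over 30 s, if anything falls off the work surface, if the arm or the gripper's body presses on something with over 40 N, if the wrist force passes 120 N, or if a joint passes its speed limit or range.

## Working session

There is one attempt and no reset: what is moved stays moved. The work goes in short steps, Python scripts to look and compute and a tool call to move; the robot and the scene stay as the last step left them, time stands still between calls to the robot, and variables do not carry over. Pictures are saved under pics/ and viewed, at most 10 in all, crops included, and the job is handed in when it is done.

Besides the shell and the picture viewer there is one more tool, called as name([rows], argument=value, ...), one row to a line, values as JSON. send_rows: Moves the arm, as the interface text tells. Its arguments: {"type":"object","properties":{"plan":{"type":"array","items":{"type":"array","items":{"type":"number"}}}},"required":["plan"]}

```bash
mkdir -p pics; python3 - <<'E'
from rig import *
import cv2,numpy as np
for n in("scene","top"):
    p,d=capture(n);cv2.imwrite(f"pics/{n}0.png",p);np.save(f"{n}_d.npy",d);np.save(f"{n}_p.npy",p)
    print(n,calibration(n))
s=read_state();print(s["time_s"],s["position"],np.round(s["tcp_rot"],3),finger_overhang)
E
```

```text
scene {'fx': 356.7877412779568, 'fy': 356.7877412779568, 'cx': 251.6058610473664, 'cy': 184.70290737015807, 'xyz': array([ 0.51846327, -0.4203902 ,  0.77819762]), 'rotation': array([[ 0.99494837, -0.08994168,  0.04458958],
       [-0.09855898, -0.79077516,  0.60411984],
       [-0.01907522, -0.60546275, -0.79564502]])}
top {'fx': 352.8460206512978, 'fy': 352.8460206512978, 'cx': 257.56979299809484, 'cy': 187.0468099710601, 'xyz': array([0.46454002, 0.09195482, 0.92816363]), 'rotation': array([[ 0.00221474, -0.99406351,  0.10877882],
       [-0.99993841, -0.00338444, -0.01056959],
       [ 0.010875  , -0.10874871, -0.99400978]])}
0.1 [ 0.20704555 -0.5890311   0.23568849] [[ 0.943  0.331 -0.   ]
 [ 0.331 -0.943  0.002]
 [ 0.    -0.002 -1.   ]] 0.014
```

View pics/scene0.png

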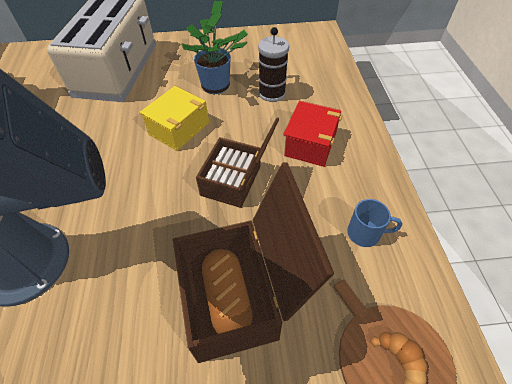

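View pics/top0.png

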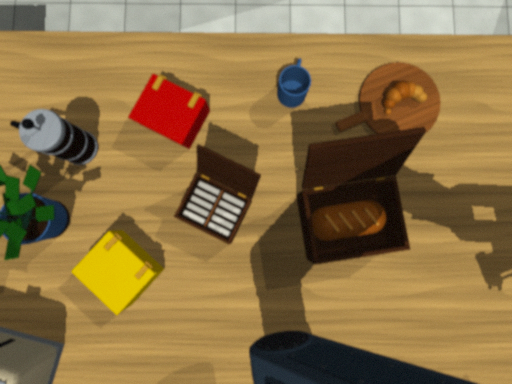

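The scene view shows the bread box at about (225,290), with its lid to the right at (290,240). The tea box is at (230,170). In the top view the bread box is at (355,210) with its lid at (360,155), and the tea box is at (220,195). Next I'll measure both with the depth cloud.

```bash
cat >h.py <<'E'
import numpy as np,cv2
from rig import *
def cloud(n,p,d):
    c=calibration(n);v,u=np.mgrid[:384,:512]
    P=np.stack([(u-c["cx"])/c["fx"]*d,(v-c["cy"])/c["fy"]*d,d],-1)
    return P@c["rotation"].T+c["xyz"]
E
python3 - <<'E'
from h import *
for n,rb,rt in(("top",(290,120,430,270),(170,140,265,245)),("scene",(165,160,340,365),(190,115,282,208))):
    p=np.load(n+"_p.npy");d=np.load(n+"_d.npy");W=cloud(n,p,d)
    hsv=cv2.cvtColor(p,cv2.COLOR_BGR2HSV)
    m=(hsv[...,2]<110)&(d>0)
    for nm,(a,b,c,e),h,L in(("bread",rb,.125,.182),("tea",rt,.08,.128)):
        Q=W[b:e,a:c][m[b:e,a:c]]
        R=Q[abs(Q[:,2]-h)<.008]; 
        r=cv2.minAreaRect(R[:,:2].astype(np.float32)*1000)
        print(n,nm,len(R),"rim rect",np.round(r[0]),np.round(r[1]),round(r[2],1), np.round(cv2.boxPoints(r)).tolist(), "zmed",np.median(R[:,2]).round(4))
        T=Q[Q[:,2]>h+.03]
        if len(T)>30:
            c0=np.median(T,0);T=T[np.linalg.norm(T-c0,axis=1)<.2]
            c0=T.mean(0);w=np.linalg.svd(T-c0)[2][2];w*=np.sign(w[2])
            print("  lid n",len(T),"centre",c0.round(3),"normal",w.round(3),"yaw",np.degrees(np.arctan2(w[1],w[0])).round(1),"tilt",np.degrees(np.arccos(w[2])).round(1),"zmax",T[:,2].max().round(3),"top pts", T[T[:,2]>T[:,2].max()-.012].min(0).round(3),T[T[:,2]>T[:,2].max()-.012].max(0).round(3))
E
```

```text
top bread 1603 rim rect [ 481. -139.] [174. 221.] 8.8 [[379.0, -44.0], [412.0, -262.0], [584.0, -235.0], [550.0, -17.0]] zmed 0.1246
  lid n 4250 centre [ 0.602 -0.117  0.241] normal [-0.928 -0.143  0.343] yaw -171.2 tilt 69.9 zmax 0.299 top pts [ 0.602 -0.225  0.287] [ 0.648 -0.008  0.299]
top tea 644 rim rect [547. 206.] [212. 178.] 63.8 [[421.0, 151.0], [580.0, 72.0], [674.0, 262.0], [514.0, 341.0]] zmed 0.0795
  lid n 1406 centre [0.586 0.152 0.164] normal [-0.844  0.411  0.344] yaw 154.0 tilt 69.9 zmax 0.202 top pts [0.564 0.081 0.19 ] [0.633 0.212 0.202]
scene bread 2324 rim rect [477. -74.] [191. 356.] 6.3 [[363.0, 92.0], [402.0, -262.0], [592.0, -241.0], [553.0, 113.0]] zmed 0.1249
  lid n 6065 centre [ 0.604 -0.135  0.238] normal [-0.929 -0.149  0.34 ] yaw -170.9 tilt 70.1 zmax 0.298 top pts [ 0.601 -0.226  0.286] [ 0.647 -0.01   0.298]
scene tea 467 rim rect [510. 188.] [150. 131.] 65.2 [[420.0, 147.0], [538.0, 93.0], [601.0, 229.0], [482.0, 284.0]] zmed 0.0789
  lid n 777 centre [0.584 0.013 0.22 ] normal [-0.896  0.113  0.43 ] yaw 172.8 tilt 64.5 zmax 0.292 top pts [ 0.599 -0.028  0.28 ] [ 0.602 -0.013  0.292]
```

Checked against the given sizes, the bread box is centred at (0.481,-0.139) with yaw 8.8°. Its rim is 174x221 mm at z 0.125, and the lid top is at 0.299. I'll raise the closed gripper, align it to the box yaw, and go over to behind the lid.

send_rows([
  [255, 0, 0, -0.034, 0.046],
  [255, 0, 0, -0.034, 0.046],
  [255, 0, 0, -0.034, 0.046],
  [255, 0, 0, -0.034, 0.046],
  [255, 0.03, -0.0224, 0, 0],
  [255, 0.03, -0.0224, 0, 0],
  [255, 0.03, -0.0224, 0, 0],
  [255, 0.03, -0.0224, 0, 0],
  [255, 0.03, -0.0224, 0, 0],
  [255, 0.03, -0.0224, 0, 0],
  [255, 0.03, -0.0224, 0, 0],
  [255, 0.03, -0.0224, 0, 0],
  [255, 0.03, -0.0224, 0, 0],
  [255, 0.03, -0.0224, 0, 0],
  [255, 0.03, -0.0224, 0, 0],
  [255, 0, 0, 0, 0],
])

```text
time_s: 1.43
position: [0.4991, -0.2901, 0.3721]
tcp_rot: [[0.987, 0.16, 0.002], [0.16, -0.987, 0.004], [0.003, -0.003, -1.0]]
force: [0.2, -0.7, -0.4]
opening: 0.007
grasp_force: 0.0
```

```bash
cat >>h.py <<'E'
def where(tx,ty=0.,tz=.284):
    s=read_state();R=s["tcp_rot"];p=s["position"];a=np.radians(8.8)
    ex=np.array([np.cos(a),np.sin(a),0]);ey=np.array([-ex[1],ex[0],0]);c=np.array([.481,-.139,0])
    g=c+tx*ex+ty*ey+[0,0,tz]
    print(s["time_s"],p.round(4),"boxframe",((p-c)@ex).round(4),((p-c)@ey).round(4),"toolx",R[:,0].round(3),"z",R[:,2].round(3),"delta tool",(R.T@(g-p)).round(4),"force",np.round(s["force"],1),s["opening"],np.round(s["joint_positions"],1))
E
python3 -c "from h import *;where(.205,0,.37)"
```

```text
1.4333 [ 0.4991 -0.2901  0.3721] boxframe -0.0052 -0.1521 toolx [0.987 0.16  0.003] z [ 0.002  0.004 -1.   ] delta tool [ 0.2113 -0.1506  0.0031] force [ 0.2 -0.7 -0.4] 0.007126870697274324 [-41.4  19.2  78.5   0.2  82.3  39.4]
```

Seven rows to get behind the lid, then a settling row, then down 86 mm.

send_rows([
  [255, 0.03, -0.0215, 0, 0],
  [255, 0.03, -0.0215, 0, 0],
  [255, 0.03, -0.0215, 0, 0],
  [255, 0.03, -0.0215, 0, 0],
  [255, 0.03, -0.0215, 0, 0],
  [255, 0.03, -0.0215, 0, 0],
  [255, 0.032, -0.0215, 0, 0],
  [255, 0, 0, 0, 0],
  [255, 0, 0, 0.022, 0],
  [255, 0, 0, 0.022, 0],
  [255, 0, 0, 0.022, 0],
  [255, 0, 0, 0.022, 0],
  [255, 0, 0, 0, 0],
  [255, 0, 0, 0, 0],
])

```text
time_s: 2.6
position: [0.6807, -0.1147, 0.2828]
tcp_rot: [[0.988, 0.153, -0.004], [0.153, -0.988, 0.001], [-0.004, -0.002, -1.0]]
force: [0.7, -0.5, 1.0]
opening: 0.003
grasp_force: 0.0
```

```bash
python3 - <<'E'
from h import *
where(.08)
p,d=capture("top");cv2.imwrite("pics/top1.png",p)
E
```

```text
2.6 [ 0.6807 -0.1147  0.2828] boxframe 0.2011 -0.0066 toolx [ 0.988  0.153 -0.004] z [-0.004  0.001 -1.   ] delta tool [-0.1211 -0.0065 -0.0007] force [ 0.7 -0.5  1. ] 0.0028042486866036503 [-18.8  33.3  68.5  -0.   78.5  62.4]
```

View pics/top1.png

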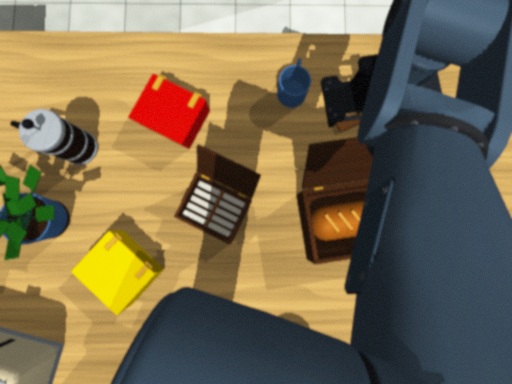

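The gripper at (350,95) is behind the lid at (330,160), with the tea lid untouched. I'll push 121 mm toward the box front, hold briefly, and back off.

send_rows([
  [255, -0.011, 0, 0, 0],
  [255, -0.011, 0, 0, 0],
  [255, -0.011, 0, 0, 0],
  [255, -0.011, 0, 0, 0],
  [255, -0.011, 0, 0, 0],
  [255, -0.011, 0, 0, 0],
  [255, -0.011, 0, 0, 0],
  [255, -0.011, 0, 0, 0],
  [255, -0.011, 0, 0, 0],
  [255, -0.011, 0, 0, 0],
  [255, -0.011, 0, 0, 0],
  [255, 0, 0, 0, 0],
  [255, 0.02, 0, 0, 0],
  [255, 0.03, 0, 0, 0],
  [255, 0.03, 0, 0, 0],
  [255, 0.03, 0, 0, 0],
  [255, 0, 0, 0, 0],
  [255, 0, 0, 0, 0],
  [255, 0, 0, 0, 0],
  [255, 0, 0, 0, 0],
])

```text
time_s: 4.32
position: [0.6704, -0.1163, 0.2852]
tcp_rot: [[0.988, 0.153, 0.0], [0.153, -0.988, -0.0], [-0.0, 0.0, -1.0]]
force: [0.3, 0.6, 0.6]
opening: 0.007
grasp_force: 0.0
```

```bash
python3 - <<'E'
from h import *
where(.08)
p,d=capture("top");cv2.imwrite("pics/top2.png",p)
q,d=capture("scene");W=cloud("scene",q,d);cv2.imwrite("pics/scene2.png",q)
m=(abs(W[...,0]-.45)<.03)&(abs(W[...,1]+.16)<.05)
print(m.sum(),np.percentile(W[m][:,2],[5,50,95]) if m.any() else None)
E
```

```text
4.3167 [ 0.6704 -0.1163  0.2852] boxframe 0.1907 -0.0065 toolx [ 0.988  0.153 -0.   ] z [ 0. -0. -1.] delta tool [-0.1107 -0.0065  0.0012] force [0.3 0.6 0.6] 0.006809004472185455 [-19.2  32.2  70.2  -0.   77.6  62. ]
1673 [0.13535697 0.13706687 0.1388079 ]
```

View pics/scene2.png

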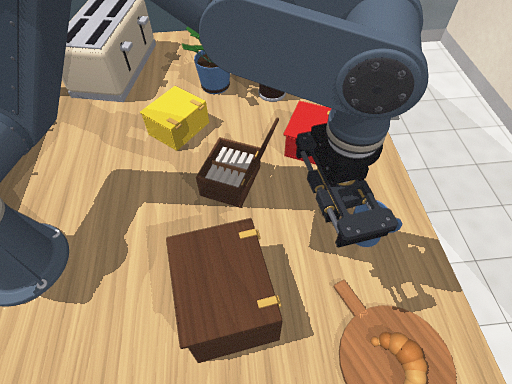

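The bread lid lies flat at (225,285), with its top at z 0.137 (125 + 12 mm), so it is shut. The tea lid at (268,140) is still open, and the gripper is clear. I'll let it settle briefly and hand in.

send_rows([
  [255, 0, 0, 0, 0],
  [255, 0, 0, 0, 0],
  [255, 0, 0, 0, 0],
  [255, 0, 0, 0, 0],
  [255, 0, 0, 0, 0],
  [255, 0, 0, 0, 0],
])

```text
time_s: 4.92
position: [0.671, -0.1161, 0.2845]
tcp_rot: [[0.988, 0.153, -0.0], [0.153, -0.988, 0.0], [-0.0, -0.0, -1.0]]
force: [-0.1, 0.3, 0.4]
opening: 0.009
grasp_force: 0.0
```

```bash
python3 -c "from rig import *;print(hand_in())"
```

```text
the job is handed in; nothing more can be done
None
```

I pushed the bread box's lid past upright from behind and backed the gripper off; the lid now lies shut (top at z 0.137 m), the tea box's lid is still open, and I handed the job in at about 5 s (no verdict was returned).

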